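Refit the warming plate's control knob and hold it pressed

ROBOT

A 6-joint arm with a two-finger parallel gripper is mounted at the origin on a cart in front of the work surface, level with it; the furniture and walls round the work are solid. World frame = base frame: x ahead of the robot, y to its left, z up, the work surface at z = 0. Lengths are in mm, angles in rad, forces in N, time in s.
With the tool pointing down it reaches from about 300 to 750 mm from the base axis. Payload 8.5 kg.
Tool frame: the origin (TCP) lies midway between the tips of the shut fingers; the grasp point (between the pads) lies 19 mm behind it (env.grip_point_offset is the z of the grasp point in the tool frame, in mm); z points along the fingers, x is the direction in which the jaws open and shut, and the axes are right-handed (so a half turn about z gives the same grasp; the last joint's range is limited). The gripper opens to 85 mm and grips with 20 to 120 N. Pads are 22 mm wide; open, the fingers measure 114 mm over their backs; the gripper's body (76 mm by 85 mm) begins 54 mm behind the grasp point. The pads swing forward as they close: fully open they stand 13 mm farther back than shut.
Start: joints at [1.123, 0.381, 1.297, -0, 1.464, -0.215], TCP at [126.879, 535.147, 231.322] pointing down, gripper open.
Joint ranges: [-3.11, 3.11], [-0.89, 2.33], [0.22, 2.48], [-1.42, 4.56], [0.17, 2.85], [-2.88, 2.88]. Speed limits (rad/s): [2.39, 2.39, 3.14, 3.14, 3.14, 3.14].

INTERFACE

Orientations are given as a 3x3 rotation matrix whose columns are the frame's x, y, z axes.
In Python, from plant import env gives the robot as it stands.
- The arm moves only by the tool step_arm, never from a script. Its argument "increments" is a list that holds one entry, the list of rows, each a list of 4 numbers: the shift along the tool's x, y, z in mm, then the turn about the tool's z in degrees. A call has 1 to 5 rows; each row shifts and turns the commanded pose from where the row before left it, along the tool's axes as they then stand; what a row does not reach is not made up. A row lasts 1/10 s, in which the tool goes at most 50 mm and 8.59 degrees, less where a joint would pass 70% of its speed; a pose out of reach is approached as far as the arm can. A call with a gripper value outside its range is refused whole. "gripper" is the opening in per cent of the stroke, from 0 (shut) to 100 (fully open), set as the call begins (left out, the last holds). The fingers move at their own pace and stop on an object; "squeeze" is the grip in N (left out, the last holds). Time passes only in rows, so rows that do not move let the fingers close. It gives the time, the measured TCP pose, the force and the opening at its end, in the units of the state.
- env.get_state(): the state, without advancing time (a new reading comes with each control period).
- env.capture(name): name is "scene" or "top" or "wrist"; returns the picture (480x640x3 uint8, red, green, blue); there is no depth.
- env.calibration(name): a dict with "intrinsics" (3x3 intrinsics, pixels), "rvec" (rotation vector, rad) and "tvec" (3), from world to camera coordinates, as OpenCV has them. Camera axes: x right, y down, z forward; pixel columns grow to the right and rows downward; lengths in mm; the calibration is good to about 2 mm. A picture is of the moment at which its call begins: read the wrist's pose just before it. calibration takes no time and is no camera call; for the wrist camera it gives the pose at the moment of the call.
- env.sign_off(): hands the job in, once; it reports no verdict.
The state is a dict: "t": time; "joint_positions": joint angles; "dq": joint speeds; "tau": joint torques, N m; "tool_pos": TCP position; "eef_rot": TCP orientation; "wrist_force": force on the tool from outside, world axes, zero at the start; "ft_torque": the same for the moment, N m; "gripper_width": finger opening in mm.
Only numpy, scipy, OpenCV 4.12 (cv2) and the standard library are available. Lean on these libraries where they do the work, as an engineer would, in place of code of your own. Each camera call takes 0.05 s, during which the arm holds its last target. There are 200 camera calls.

TASK

The control knob has come off the warming plate that keeps the pot warm: pick it up, turn it so that its white pointer is on the same side as the white line on the dial (the flat in the knob's bore then matches the flat of the brass D-shaft) and push it fully home onto the shaft. Then press the knob down against the dial's spring to the bottom of its travel, and finish while still holding it pressed down: do not let go. Leave the pot, the mug and the toothpick jar where they stand.

Things in the scene. Friction and masses are not known exactly. Their poses are not given: they have to be found in the camera images.
- knob: Loose knob, 45 mm across, 46 mm high, about 60 g, standing bore down on the table. Origin: centre of its underside; z up. Round grey skirt (0 to 20 mm high) with a black grip bar on it, 44 mm long along x, 12 mm wide along y, 20 to 46 mm high. A white pointer line runs along the bar's top from the centre to the +x end and down that end.
- knob_bore (a point): Centre of the mouth of the knob's bore (at the knob's origin, same axes). The bore is D-shaped, 17 mm deep, 17.8 mm in diameter; its flat is on the +x (pointer) side, 4.9 mm from the axis, square to x.
- dial_top (a point): Centre of the top face of the black dial disc (64 mm diameter) on the warming plate, 56 mm above the table when not pressed. x points to the flat of the shaft; a white line on the dial's rim lies on this +x side. A fully seated knob has its underside on this face: its origin at this point, its x along this x. The point turns and sinks with the dial.
- shaft_tip (a point): Top centre of the brass D-shaft that stands on the dial, same axes as dial_top: 16 mm diameter, 16 mm tall above the dial's face, its flat on the +x side 4 mm from the axis, top edge chamfered 2 mm. Clearance to the knob's bore is about 0.9 mm all round, angular play about 6 degrees either way.
- dial (a joint): Turning of dial and shaft in the warming plate, rad, positive anticlockwise from above, -2.5 to 2.5; stiff (0.12 N m of friction), stays where it is. Already included in the orientation of dial_top; it need not be turned.
- plunger (a joint): How far dial and shaft are pressed down, m: 0 up, 0.006 at the bottom stop. Spring: 3.5 N to start moving, 7.7 N at the bottom.
- warmer: Fixed electric warming plate, 200 mm (x) by 320 mm (y) by 45 mm high; origin: centre of its underside. Black glass with the pot on the +y end; grey control panel with the dial on the axis at x = 0, y = -106 mm.
- pot: Lidded stoneware pot, 132 mm across, 97 mm high, standing on the warming plate's glass about 158 mm from the dial's axis; origin: centre of its underside. To be left alone.
- mug: Yellow-striped white mug, 86 by 120 by 101 mm high, standing on the table; origin: centre of its underside. To be left alone.
- toothpicks: Small clear jar of toothpicks, 45 mm across, 68 mm high, standing on the table; origin: centre of its underside. To be left alone.
Not all that is in view belongs to the job. What is shaped like the knob but green is not meant.

How it is judged:
By the outcome, as a careful person would: the job done as asked, in the order asked, and still so for the second after the job is handed in, while the arm keeps its last pose, push and grip.
It also fails if it takes over 35 s, if anything falls off the work surface, if the arm or the gripper's body presses on something with over 40 N, if the wrist force passes 120 N, or if a joint passes its speed limit or range.

## Working session

There is one attempt and no reset: what is moved stays moved. The work goes in short steps, Python scripts to look and compute and a tool call to move; the robot and the scene stay as the last step left them, time stands still between calls to the robot, and variables do not carry over. Pictures are saved under pics/ and viewed, about 8 in all and at most 12, crops included, and the job is handed in when it is done.

Besides the shell and the picture viewer there is one more tool, called after ">>>" as name([rows], argument=value, ...), one row to a line, values as JSON. step_arm: Moves the arm, as the interface text tells. Its arguments: {"type":"object","properties":{"increments":{"type":"array","items":{"type":"array","items":{"type":"array","items":{"type":"number"}}}},"gripper":{"type":"number"},"squeeze":{"type":"number"}},"required":["increments"]}

```bash
mkdir -p pics; ls; cat > h.py <<'E'
import numpy as np, cv2
from plant import env
def save(im,name,crop=None,scale=1):
    im=im[:,:,::-1]
    if crop: x0,y0,x1,y1=crop; im=im[y0:y1,x0:x1]
    if scale!=1: im=cv2.resize(im,None,fx=scale,fy=scale,interpolation=cv2.INTER_CUBIC)
    cv2.imwrite('pics/'+name+'.png',im)
def ray(cal,px,z):
    K=np.array(cal['intrinsics']);R=cv2.Rodrigues(np.array(cal['rvec'],float))[0];t=np.array(cal['tvec'],float).ravel()
    d=R.T@np.linalg.inv(K)@np.array([px[0],px[1],1.]);c=-R.T@t
    return c+d*(z-c[2])/d[2]
def proj(cal,p):
    return cv2.projectPoints(np.array(p,float).reshape(-1,3),np.array(cal['rvec'],float),np.array(cal['tvec'],float),np.array(cal['intrinsics']),None)[0].reshape(-1,2)
def tool(d): # world vec -> tool axes
    return np.array(env.get_state()['eef_rot']).T@np.array(d,float)
E
python3 - <<'E'
from h import *
print(env.get_state())
save(env.capture('top'),'top');save(env.capture('scene'),'scene')
E
```

```text
pics
{'t': 0.0, 'joint_positions': array([ 1.12271620e+00,  3.81205693e-01,  1.29827797e+00, -2.43883486e-05,
        1.46359838e+00, -2.15273016e-01]), 'dq': array([-9.93206009e-05,  2.30476700e-05,  5.90505336e-04, -5.00321947e-05,
       -9.95007113e-05,  1.05792847e-04]), 'tau': array([ 8.18803455e-04, -4.48456657e+01, -2.31278372e+01, -1.50560277e-04,
        4.72410917e-03,  2.83410543e-05]), 'tool_pos': array([126.75132783, 534.88690574, 230.70077151]), 'eef_rot': array([[ 2.30706802e-01,  9.73023115e-01, -6.23401963e-04],
       [ 9.73022219e-01, -2.30707456e-01, -1.35286175e-03],
       [-1.46018923e-03, -2.94469555e-04, -9.99998891e-01]]), 'wrist_force': array([ 0.56719534, -0.6657878 , -0.08010579]), 'ft_torque': array([ 0.04151495, -0.00197878,  0.0261206 ]), 'gripper_width': 85.62128671400241}
```

View pics/top.png

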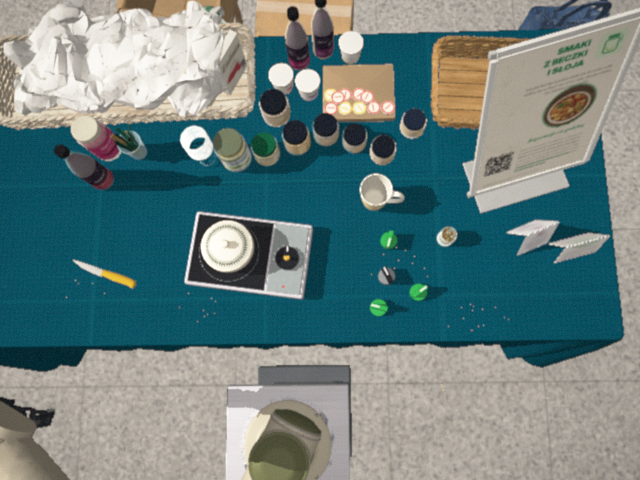

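View pics/scene.png

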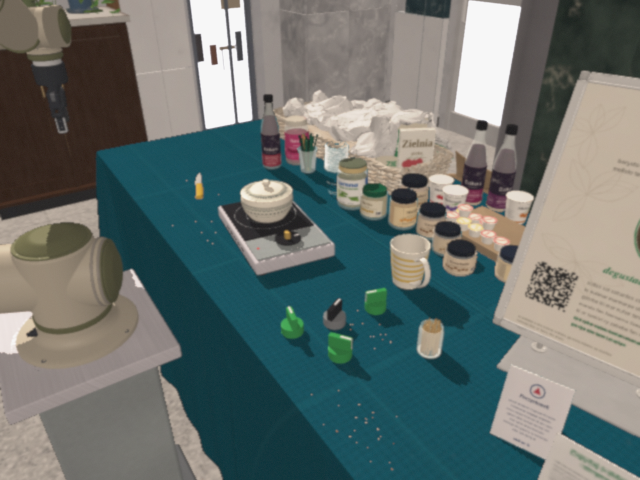

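The top view shows the grey knob at about (387,275), with green look-alikes around it at (389,240), (418,292) and (379,308). The dial is at about (287,258), the mug at (376,192) and the jar at (447,237).

```bash
python3 - <<'E'
from h import *
c=env.calibration('top')
for n,p,z in [('knob',(387,275),30),('g1',(389,240),30),('g2',(418,292),30),('g3',(379,308),30),('dial',(287,258),60),('mug',(376,192),100),('jar',(447,237),60)]: print(n,ray(c,p,z).round(0))
im=cv2.imread('pics/top.png')
a=cv2.resize(im[225:325,340:440],(500,500),interpolation=cv2.INTER_CUBIC)
print(env.calibration('wrist'))
im2=cv2.imread('pics/scene.png')
cv2.imwrite('pics/c.png',a)
E
```

```text
knob [ 435. -268.   30.]
g1 [ 529. -277.   30.]
g2 [ 388. -349.   30.]
g3 [ 348. -244.   30.]
dial [480.  -5.  60.]
mug [ 644. -240.  100.]
jar [ 529. -426.   60.]
{'intrinsics': array([[355.01033677,   0.        , 321.52401574],
       [  0.        , 355.01033677, 244.77382128],
       [  0.        ,   0.        ,   1.        ]]), 'rvec': array([-2.26955943, -1.79418356, -0.27015396]), 'tvec': array([-548.72762316,  -39.6029009 ,  378.55335948])}
```

View pics/c.png

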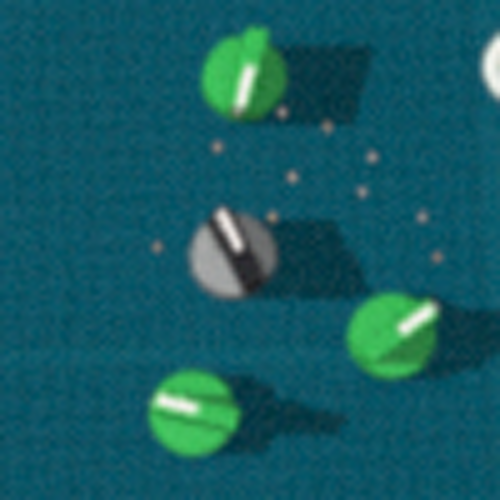

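```bash
python3 - <<'E'
from h import *
c=env.calibration('wrist');s=env.get_state()
R=cv2.Rodrigues(c['rvec'])[0];p=-R.T@c['tvec'];T=s['eef_rot']
print('cam in tool',(T.T@(p-s['tool_pos'])).round(1),'cam axes in tool\n',(T.T@R.T).round(3))
E
```

```text
cam in tool [  -0.8  -74.  -142. ] cam axes in tool
 [[ 1.    -0.     0.   ]
 [ 0.     0.955  0.296]
 [-0.    -0.296  0.955]]
```

>>> step_arm([
  [[-30,26,-4,0],[-30,26,-4,0],[-30,26,-4,0],[-30,26,-4,0],[-30,26,-4,0]],
])

```text
t: 0.6
tool_pos: [219.0, 357.7, 251.2]
eef_rot: [[0.23, 0.973, -0.0], [0.973, -0.23, -0.0], [-0.0, -0.0, -1.0]]
wrist_force: [1.7, 1.1, 0.3]
gripper_width: 85.5
```

>>> step_arm([
  [[-36,31,-5,0],[-36,31,-5,0],[-36,31,-5,0],[-36,31,-5,0],[-36,31,-5,0]],
])

```text
t: 1.1
tool_pos: [328.3, 146.5, 276.5]
eef_rot: [[0.231, 0.973, 0.0], [0.973, -0.231, 0.0], [0.0, 0.0, -1.0]]
wrist_force: [1.0, -0.2, 0.3]
gripper_width: 85.6
```

>>> step_arm([
  [[-36,31,0,0],[-36,31,0,0],[-36,31,0,0],[-36,31,0,0],[-30,31,0,0]],
])

```text
t: 1.6
tool_pos: [439.1, -59.1, 276.2]
eef_rot: [[0.232, 0.973, -0.0], [0.973, -0.232, 0.0], [0.0, -0.0, -1.0]]
wrist_force: [0.4, 0.9, -0.8]
gripper_width: 85.2
```

```bash
python3 - <<'E'
from h import *
print(env.get_state()['tool_pos'])
c=env.calibration('wrist');im=env.capture('wrist');np.savez('w1.npz',**c,im=im)
q=proj(c,[480,-5,56])[0];print(q,proj(c,[435,-268,30])); u,v=q.astype(int)
x0=int(np.clip(u-65,0,510));y0=int(np.clip(v-65,0,350))
a=cv2.resize(im[y0:y0+130,x0:x0+130],(520,520),interpolation=cv2.INTER_CUBIC);print(x0,y0)
cv2.imwrite('pics/d1.png',a[:,:,::-1])
E
```

```text
[439.07341506 -59.05705174 276.15630334]
[380.84075338 234.92336491] [[143.49908243 243.40108918]]
315 169
```

View pics/d1.png

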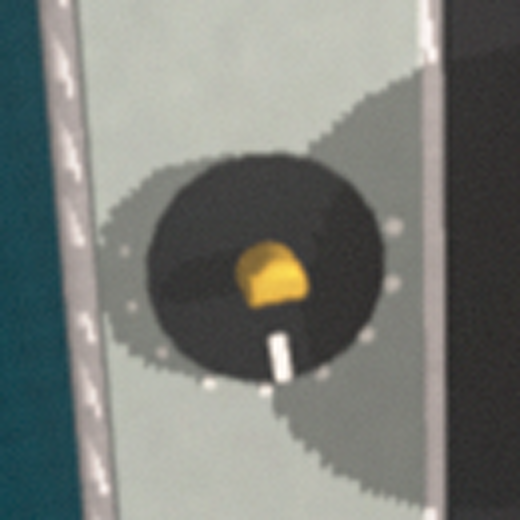

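The dial disc is centred at crop (266,267). The white line runs from (277,335) to (284,380), and the shaft's flat is on that same side.

```bash
python3 - <<'E'
from h import *
d=np.load('w1.npz');c={k:d[k] for k in('intrinsics','rvec','tvec')};im=d['im']
f=lambda u,v:ray(c,(315+(u+.5)/4-.5,169+(v+.5)/4-.5),56)
C=f(266,267);a=f(277,335);b=f(284,380);print(C,a,b)
an=lambda v:np.degrees(np.arctan2(v[1],v[0]))
print(an(a-C),an(b-C),an(b-a))
for e in [(148,267),(384,267),(266,153),(266,382)]: print(f(*e))
e=cv2.resize(im[180:310,70:220],(600,520),interpolation=cv2.INTER_CUBIC);cv2.imwrite('pics/k1.png',e[:,:,::-1])
E
```

```text
[480.55850774  -4.79861111  56.        ] [499.9185212   -5.41332267  56.        ] [513.03357766  -5.90406853  56.        ]
-1.8186221389095738 -1.9496061952991237 -2.1429228879823903
[473.30112049 -35.18793862  56.        ]
[487.81614409  25.59175947  56.        ]
[450.45548207   0.82746606  56.        ]
[512.46752385 -10.76221719  56.        ]
```

View pics/k1.png

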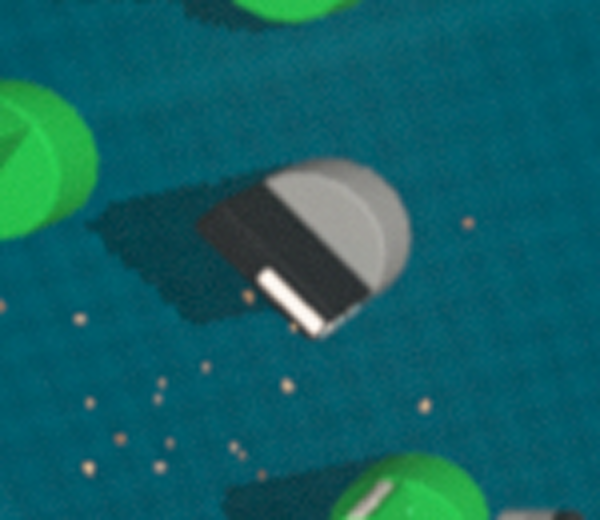

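The pointer runs from the centre of the bar's top at crop (263,275) to its end at (318,328).

```bash
python3 - <<'E'
from h import *
d=np.load('w1.npz');c={k:d[k] for k in('intrinsics','rvec','tvec')}
f=lambda u,v,z=46:ray(c,(70+(u+.5)/4-.5,180+(v+.5)/4-.5),z)
a=f(263,275);b=f(318,328);v=b-a;print(a,b,np.linalg.norm(v),np.degrees(np.arctan2(v[1],v[0])))
p,q=f(268,182,20),f(372,290,20);w=q-p;print(p,q,np.degrees(np.arctan2(w[1],w[0])))
s=env.get_state();T=np.array(s['eef_rot']);yaw=np.degrees(np.arctan2(T[1,0],T[0,0]));print(yaw,s['tool_pos'])
E
```

```text
[ 435.48951876 -269.56013365   46.        ] [ 453.55687639 -260.60434913   46.        ] 20.165204883926112 26.36709387389688
[ 414.22074626 -273.22009307   20.        ] [ 452.11004012 -255.88844566   20.        ] 24.58071269071575
76.4364639106505 [442.14234879 -63.32437839 275.52554662]
```

>>> step_arm([
  [[-40.4,8.3,20,0],[-40.4,8.3,20,0],[-40.4,8.3,20,0],[-40.4,8.3,20,0],[-40.4,8.3,20,0]],
], gripper=60, squeeze=60)

```text
t: 2.15
tool_pos: [432.1, -264.4, 175.3]
eef_rot: [[0.231, 0.973, -0.0], [0.973, -0.231, 0.0], [0.0, -0.0, -1.0]]
wrist_force: [0.4, 0.4, 1.0]
gripper_width: 50.9
```

>>> step_arm([
  [[0,0,10,-7.9],[0,0,10,-7.9],[0,0,0,-7.9],[0,0,0,-7.9],[0,0,0,-8]],
])

```text
t: 2.65
tool_pos: [432.4, -262.7, 155.9]
eef_rot: [[-0.447, 0.894, -0.001], [0.894, 0.447, 0.001], [0.001, -0.0, -1.0]]
wrist_force: [-0.0, 0.4, 1.0]
gripper_width: 51.5
```

>>> step_arm([
  [[0,0,0,0],[0,0,0,0]],
])

```text
t: 2.85
tool_pos: [432.5, -262.8, 156.2]
eef_rot: [[-0.439, 0.898, -0.0], [0.898, 0.439, 0.0], [0.0, -0.0, -1.0]]
wrist_force: [0.1, 0.9, -0.4]
gripper_width: 51.5
```

```bash
python3 - <<'E'
from h import *
s=env.get_state();T=np.array(s['eef_rot']);print(s['tool_pos'],s['joint_positions'],np.degrees(np.arctan2(T[1,0],T[0,0])))
c=env.calibration('wrist');im=env.capture('wrist');np.savez('w2.npz',**c,im=im)
u,v=proj(c,[435,-269,40])[0].astype(int)
x0,y0=u-80,v-65;print(x0,y0)
cv2.imwrite('pics/k2.png',cv2.resize(im[y0:y0+130,x0:x0+160],None,fx=4,fy=4,interpolation=cv2.INTER_CUBIC)[:,:,::-1])
E
```

```text
[ 432.45974575 -262.76772034  156.17941911] [-7.80341486e-01  3.76150711e-01  1.54099874e+00  1.23659171e-05
  1.22484113e+00 -2.80576093e+00] 116.04774390510848
234 172
```

View pics/k2.png

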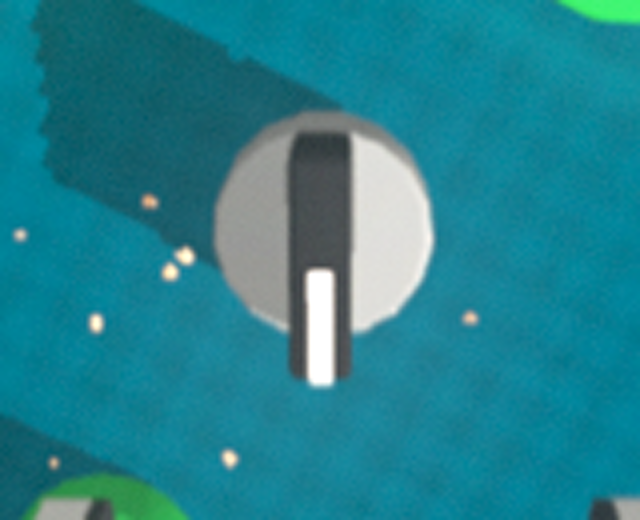

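The bar is square to the jaws. The pointer runs from (320,270) to (320,385), with the white start at the bar's centre.

```bash
python3 - <<'E'
from h import *
d=np.load('w2.npz');c={k:d[k] for k in('intrinsics','rvec','tvec')}
f=lambda u,v,z=46:ray(c,(234+(u+.5)/4-.5,172+(v+.5)/4-.5),z)
a=f(320.5,268);b=f(320.5,378);v=b-a;print(a,b,np.linalg.norm(v),np.degrees(np.arctan2(v[1],v[0])))
l,r=f(215,225,20),f(433,225,20);print(l,r,(l+r)/2,np.linalg.norm(l-r))
s=env.get_state();C=np.array([a[0],a[1],22.5]);print(tool(C-s['tool_pos']), tool((l+r)/2-s['tool_pos']),tool(b-s['tool_pos']))
E
```

```text
[ 434.37805421 -269.96522253   46.        ] [ 453.93317271 -260.56914331   46.        ] 21.69536735358209 25.663915201480208
[ 442.63043794 -290.23884559   20.        ] [ 423.3012986  -250.65842107   20.        ] [ 432.96586827 -270.44863333   20.        ] 44.047992382119325
[ -7.33255517  -1.42774033 133.72046983] [ -7.14684094  -2.90843963 136.22066881] [ -7.4803541   20.2647839  110.21831009]
```

>>> step_arm([
  [[-7.3,-1.5,20,0],[0,0,35,0],[0,0,35,0],[0,0,25,0],[0,0,15,0]],
])

```text
t: 3.4
tool_pos: [433.8, -269.5, 24.4]
eef_rot: [[-0.44, 0.898, -0.002], [0.898, 0.44, 0.002], [0.003, -0.001, -1.0]]
wrist_force: [0.4, -0.5, 0.6]
gripper_width: 51.5
```

>>> step_arm([
  [[0,0,3,0],[0,0,0,0]],
])

```text
t: 3.6
tool_pos: [434.5, -270.1, 23.4]
eef_rot: [[-0.441, 0.897, -0.0], [0.897, 0.441, 0.0], [0.0, -0.0, -1.0]]
wrist_force: [-0.2, -0.5, -0.3]
gripper_width: 50.9
```

>>> step_arm([
  [[0,0,0,0],[0,0,0,0],[0,0,0,0],[0,0,0,0],[0,0,0,0]],
], gripper=0)

```text
t: 4.1
tool_pos: [434.8, -270.5, 24.2]
eef_rot: [[-0.442, 0.897, 0.001], [0.897, 0.442, -0.001], [-0.002, 0.001, -1.0]]
wrist_force: [-0.5, 1.1, 6.2]
gripper_width: 11.0
```

>>> step_arm([
  [[0,0,0,0],[0,0,0,0],[0,0,-2,0],[0,0,-5,0],[0,0,0,0]],
])

```text
t: 4.6
tool_pos: [434.6, -270.3, 31.0]
eef_rot: [[-0.442, 0.897, 0.001], [0.897, 0.442, -0.001], [-0.001, 0.0, -1.0]]
wrist_force: [-0.4, -0.0, 0.1]
gripper_width: 11.0
```

>>> step_arm([
  [[0,0,-40,0],[0,0,-40,7.05],[0,0,-40,7.05],[0,0,0,7.05],[0,0,0,7.05]],
])

```text
t: 5.1
tool_pos: [434.6, -270.3, 151.6]
eef_rot: [[0.039, 0.999, 0.002], [0.999, -0.039, -0.002], [-0.002, 0.002, -1.0]]
wrist_force: [0.1, -0.2, -1.3]
gripper_width: 10.5
```

>>> step_arm([
  [[40,5,0,0],[40,5,0,0],[40,5,0,0],[40,5,0,0],[40,5,0,0]],
])

```text
t: 5.6
tool_pos: [466.0, -69.4, 150.3]
eef_rot: [[0.034, 0.999, -0.0], [0.999, -0.034, 0.0], [0.0, -0.0, -1.0]]
wrist_force: [0.0, -0.3, -0.5]
gripper_width: 10.8
```

>>> step_arm([
  [[0,0,0,0],[0,0,0,0]],
])

```text
t: 5.8
tool_pos: [466.2, -70.6, 150.4]
eef_rot: [[0.032, 0.999, 0.0], [0.999, -0.032, -0.0], [-0.0, 0.0, -1.0]]
wrist_force: [0.9, -0.7, -0.2]
gripper_width: 10.4
```

```bash
python3 - <<'E'
from h import *
s=env.get_state();T=np.array(s['eef_rot']);print(s['tool_pos'],s['joint_positions'],np.degrees(np.arctan2(T[1,0],T[0,0])),s['wrist_force'],s['gripper_width'])
c=env.calibration('wrist');im=env.capture('wrist');np.savez('w3.npz',**c,im=im)
print(proj(c,[481,-5,56]),proj(c,s['tool_pos']))
save(im,'w3')
print(tool(np.array([480.6,-4.9,0])-s['tool_pos']))
E
```

```text
[466.17825493 -70.58355219 150.36746376] [-4.01987872e-01  3.27901653e-01  1.64020763e+00 -2.75600044e-04
  1.17334123e+00 -1.94071509e+00] 88.16868618139591 [ 0.87766073 -0.73031534 -0.21961781] 10.35212817090082
[[416.28815955 263.14637111]] [[323.93826562 309.7245205 ]]
[ 66.17510974  12.21364096 150.34750328]
```

View pics/w3.png

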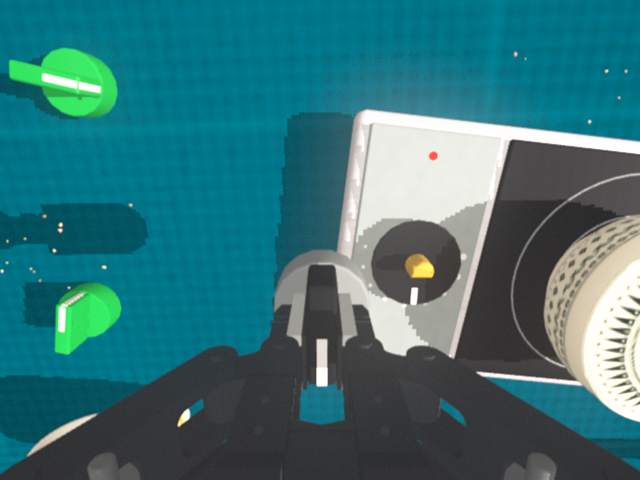

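The knob is held square, with the pointer along (321,339) to (321,385). The dial is at (416,262) and its line is at (414,288) to (414,304). I'll enlarge this to measure the offsets.

```bash
python3 - <<'E'
from h import *
im=np.load('w3.npz')['im']
cv2.imwrite('pics/w3c.png',cv2.resize(im[210:400,265:465],None,fx=3,fy=3,interpolation=cv2.INTER_CUBIC)[:,:,::-1])
E
```

```text
(no output)
```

View pics/w3c.png

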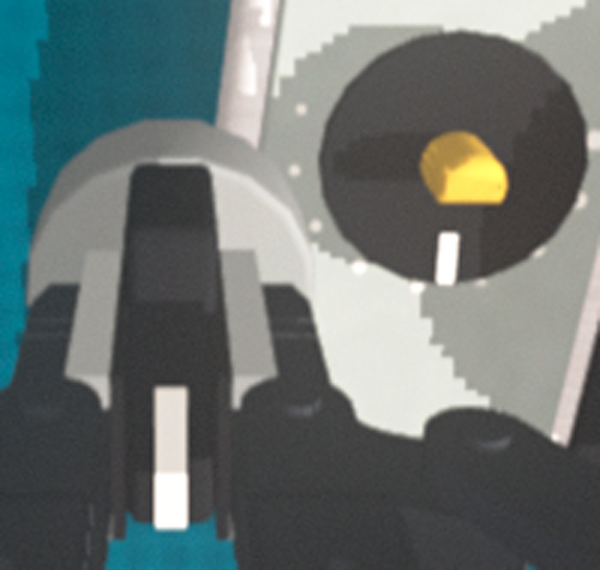

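```bash
python3 - <<'E'
from h import *
d=np.load('w3.npz');c={k:d[k] for k in('intrinsics','rvec','tvec')}
s=env.get_state();P=s['tool_pos'];T=np.array(s['eef_rot'])
f=lambda u,v,z:ray(c,(265+(u+.5)/3-.5,210+(v+.5)/3-.5),z)
zt=P[2]-24+46
for q in [(170,387),(170,528),(172,228),(172,165)]: print('knob',q,(T.T@(f(*q,zt)-P)).round(1))
for q in [(28,280),(312,280)]: print('skirt',q,(T.T@(f(*q,P[2]-4)-P)).round(1))
C=f(454,157,56);a=f(449,233,56);b=f(446,283,56)
an=lambda v:np.degrees(np.arctan2(v[1],v[0]))
print('dial',C,an(b-C),an(b-a),np.linalg.norm(b-C),[f(*q,56).round(1) for q in[(320,157),(588,157),(454,30),(454,283)]])
m=[np.mean([f(*q,56) for q in[(320,157),(588,157)]],0),np.mean([f(*q,56) for q in[(454,30),(454,283)]],0)];print(m)
print('flat',f(472,203,72),f(443,203,72),f(505,203,72))
print(T.T@(C-P),an(T[:,0])-90)
E
```

```text
knob (170, 387) [ -0.3   0.9 -22. ]
knob (170, 528) [ -0.3  22.5 -22. ]
knob (172, 228) [ -0.1 -21.3 -22. ]
knob (172, 165) [ -0.1 -29.5 -22. ]
skirt (28, 280) [-21.8  -1.3   4. ]
skirt (312, 280) [21.1 -1.3  4. ]
dial [480.12872912  -5.24412581  56.        ] -0.7537158609430026 -0.5725777088990692 32.8122987331241 [array([479.1, -36.8,  56. ]), array([481.1,  26.3,  56. ]), array([449.4,  -6.7,  56. ]), array([513. ,  -3.7,  56. ])]
[array([480.12870894,  -5.24475284,  56.        ]), array([481.19214336,  -5.19473199,  56.        ])]
flat [485.21116917  -5.06054167  72.        ] [485.00332267 -11.52073117  72.        ] [485.44768195   2.29063999  72.        ]
[66.60786117 11.74386839 94.3065121 ] -1.917641302027775
```

>>> step_arm([
  [[33.1,5.85,0,0],[33.1,5.85,0,0],[0,0,25,0],[0,0,20,0],[0,0,0,0]],
])

```text
t: 6.35
tool_pos: [479.0, -6.1, 103.4]
eef_rot: [[0.035, 0.999, -0.005], [0.999, -0.035, 0.001], [0.001, -0.005, -1.0]]
wrist_force: [1.4, -0.3, -0.3]
gripper_width: 10.8
```

>>> step_arm([
  [[0,0,0,0],[0,0,0,0]],
])

```text
t: 6.55
tool_pos: [480.7, -6.1, 106.3]
eef_rot: [[0.035, 0.999, 0.002], [0.999, -0.035, -0.0], [-0.0, 0.002, -1.0]]
wrist_force: [0.6, 0.9, -0.2]
gripper_width: 10.5
```

```bash
python3 - <<'E'
from h import *
s=env.get_state();print(s['tool_pos'],s['wrist_force'],tool(np.array([480.,-4.8,100])-s['tool_pos']))
im=env.capture('wrist')
cv2.imwrite('pics/w4.png',cv2.resize(im[190:390,220:420],None,fx=3,fy=3,interpolation=cv2.INTER_CUBIC)[:,:,::-1])
E
```

```text
[480.68133575  -6.13514958 106.29466183] [ 0.63022065  0.91324107 -0.1661473 ] [ 1.31321443 -0.73835537  6.2928459 ]
```

View pics/w4.png

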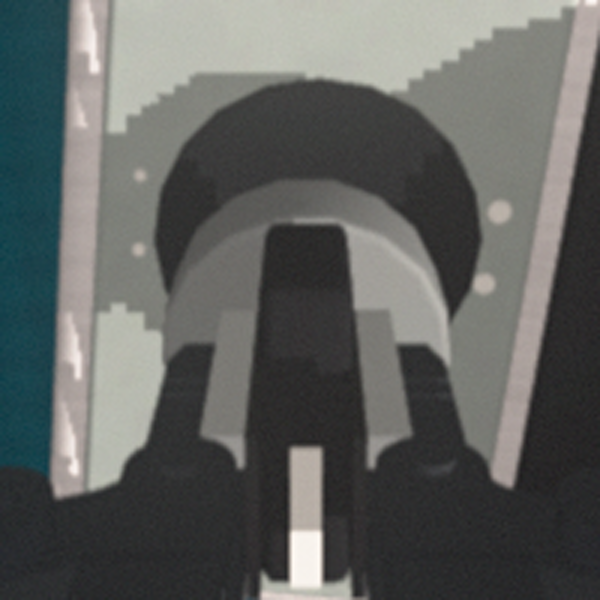

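Seen from above the shaft, the dial's edges are at crop columns 155 and 482 with its top at row 80. The skirt spans 163 to 450, so the knob sits about 2 mm to the left.

```bash
python3 - <<'E'
from h import *
c=env.calibration('wrist');s=env.get_state();P=s['tool_pos']
f=lambda u,v,z:tool(ray(c,(220+(u+.5)/3-.5,190+(v+.5)/3-.5),z)-P)
print(f(155,230,56),f(482,230,56),'back',f(318,80,56))
print('knob',f(163,330,P[2]-4),f(450,330,P[2]-4),'ptr',f(306,446,P[2]+22))
E
```

```text
[-30.04072098  -1.54347007  50.32140054] [32.93532189 -1.53362618 50.29072162] back [  1.25798317 -31.06239554  50.25083096]
knob [-22.52958725  -2.96347573   4.00543641] [20.70944685 -2.95817592  3.98436969] ptr [ -0.99966903   0.72995439 -21.99818615]
```

>>> step_arm([
  [[1.9,0,0,0],[0,0,3,0],[0,0,3,0],[0,0,2,0],[0,0,0,0]],
])

```text
t: 7.1
tool_pos: [480.0, -3.3, 97.0]
eef_rot: [[0.034, 0.999, -0.001], [0.999, -0.034, 0.0], [0.0, -0.001, -1.0]]
wrist_force: [0.1, 0.1, -0.5]
gripper_width: 10.6
```

>>> step_arm([
  [[0,0,1.5,0],[0,0,1.5,0],[0,0,1.5,0],[0,0,0,0]],
])

```text
t: 7.5
tool_pos: [480.1, -3.4, 92.6]
eef_rot: [[0.034, 0.999, -0.0], [0.999, -0.034, 0.0], [0.0, -0.0, -1.0]]
wrist_force: [-0.1, -0.4, -0.8]
gripper_width: 10.9
```

>>> step_arm([
  [[0,0,2,0],[0,0,2,0],[0,0,2,0],[0,0,0,0]],
])

```text
t: 7.9
tool_pos: [480.0, -3.4, 86.5]
eef_rot: [[0.034, 0.999, -0.001], [0.999, -0.034, 0.0], [0.0, -0.001, -1.0]]
wrist_force: [-0.1, 0.1, -0.9]
gripper_width: 10.6
```

>>> step_arm([
  [[0,0,2,0],[0,0,2,0],[0,0,1,0],[0,0,0,0]],
])

```text
t: 8.3
tool_pos: [480.1, -3.4, 81.7]
eef_rot: [[0.034, 0.999, -0.0], [0.999, -0.034, 0.0], [0.0, -0.0, -1.0]]
wrist_force: [0.2, 0.2, -1.6]
gripper_width: 10.6
```

>>> step_arm([
  [[0,0,1,0],[0,0,1,0],[0,0,0,0]],
])

```text
t: 8.6
tool_pos: [480.2, -3.4, 79.9]
eef_rot: [[0.034, 0.999, 0.0], [0.999, -0.034, -0.0], [-0.0, 0.0, -1.0]]
wrist_force: [-0.8, 0.1, 2.6]
gripper_width: 10.7
```

>>> step_arm([
  [[0,0,1,0],[0,0,1,0],[0,0,0,0]],
])

```text
t: 8.9
tool_pos: [480.2, -3.4, 77.9]
eef_rot: [[0.034, 0.999, 0.0], [0.999, -0.034, -0.0], [-0.0, 0.0, -1.0]]
wrist_force: [-1.8, -0.1, 2.8]
gripper_width: 10.5
```

>>> step_arm([
  [[0,0,1,0],[0,0,1,0],[0,0,0,0]],
])

```text
t: 9.2
tool_pos: [480.2, -3.4, 75.8]
eef_rot: [[0.034, 0.999, 0.0], [0.999, -0.034, -0.0], [-0.0, 0.0, -1.0]]
wrist_force: [-1.3, 0.7, 6.3]
gripper_width: 10.5
```

>>> step_arm([
  [[0,0,1,0],[0,0,1,0],[0,0,0,0]],
])

```text
t: 9.5
tool_pos: [480.3, -3.4, 74.1]
eef_rot: [[0.034, 0.999, 0.0], [0.999, -0.034, -0.0], [-0.0, 0.0, -1.0]]
wrist_force: [-0.7, 0.3, 7.4]
gripper_width: 10.6
```

>>> step_arm([
  [[0,0,0.5,0],[0,0,0,0]],
])

```text
t: 9.7
tool_pos: [480.3, -3.4, 74.0]
eef_rot: [[0.034, 0.999, 0.001], [0.999, -0.034, -0.0], [-0.0, 0.001, -1.0]]
wrist_force: [-2.0, 0.7, 12.3]
gripper_width: 10.9
```

>>> step_arm([
  [[0,0,0.6,0],[0,0,0,0],[0,0,0,0]],
])

```text
t: 10.0
tool_pos: [480.3, -3.4, 74.0]
eef_rot: [[0.034, 0.999, 0.001], [0.999, -0.034, -0.0], [-0.0, 0.001, -1.0]]
wrist_force: [-4.7, 1.3, 18.3]
gripper_width: 10.6
```

```bash
python3 - <<'E'
from h import *
s=env.get_state();print(s['tool_pos'],s['wrist_force'],s['gripper_width'])
im=env.capture('wrist');im2=env.capture('scene')
a=cv2.resize(im[190:390,220:420],(500,500),interpolation=cv2.INTER_CUBIC)
b=cv2.resize(im2[200:260,255:315],(300,300),interpolation=cv2.INTER_CUBIC)
o=np.zeros((500,800,3),np.uint8);o[:,:500]=a;o[:300,500:]=b
cv2.imwrite('pics/end.png',o[:,:,::-1])
E
```

```text
[480.32649894  -3.41820148  73.95897948] [-4.71104263  1.31496032 18.32129803] 10.577576360319556
```

View pics/end.png

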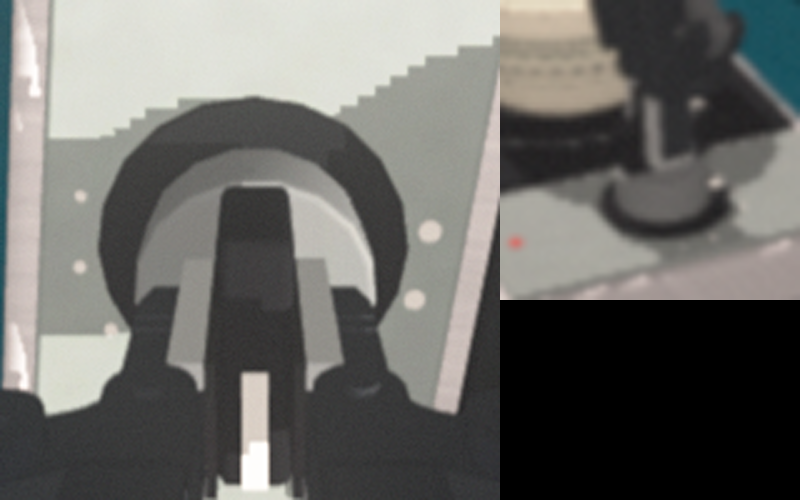

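The knob sits concentric on the dial (disc at columns 100–407, skirt at about 135–377) with no gap under the skirt. The plunger has stopped at its bottom and the push reads 18 N, so I'm handing in.

```bash
python3 -c "
from plant import env
s=env.get_state();print(s['t'],s['tool_pos'],s['wrist_force'],env.sign_off())"
```

```text
the job is handed in; nothing more can be done
10.1 [480.35229163  -3.42751456  73.96349287] [-5.0126331  -0.30827731 18.83412741] None
```

The grey knob is on the D-shaft with its pointer matched to the dial's white line to within about 1–2°. I handed the job in at 10.1 s with the arm still gripping the knob and pressing it down.

- **Seating:** The knob went over the shaft with almost no resistance and met the dial's face at about the expected height. The last pictures show it concentric on the dial with no visible gap.
- **Press:** The spring force rose from about 3 N to 7.4 N over the 6 mm travel. The tool then stopped at a height of 74.0 mm while the push climbed to about 18 N, so the plunger is at its bottom stop.
- **Disagreements:** Sideways force in the grip at the end was about 5 N. My estimates of the dial's position differed by up to 2 mm between views, and I used the closest one.
- **Pot, mug and jar:** I did not touch them, but I took no final picture to confirm where the mug and jar stand.

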